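# Fit the spacer comb over a rack of painted sample panels and lock it

## Robot

A 6-joint arm with a two-finger parallel gripper is mounted at the origin on the work surface. World frame = base frame: x ahead of the robot, y to its left, z up, the work surface at z = 0. Lengths are in m, angles in rad, forces in N, time in s.
With the tool pointing down it reaches from about 0.375 to 0.975 m from the base axis. Payload 3.8 kg.
Tool frame: the origin (TCP) lies between the finger pads; the fingertips stand finger_overhang ahead of it and the grasp point (between the pads) lies 2 mm behind it (finger_overhang is the distance from the TCP to the fingertips, in m); z points along the fingers, x is the direction in which the jaws open and shut, and the axes are right-handed (so a half turn about z gives the same grasp; the last joint's range is limited). The gripper opens to 85 mm and grips with 20 to 120 N. Pads are 22 mm wide; open, the fingers measure 114 mm over their backs; the gripper's body (76 mm by 85 mm) begins 54 mm behind the grasp point. The pads swing forward as they close: fully open they stand 13 mm farther back than shut.
Start: joints at [-1.229, 0.264, 1.604, -0, 1.274, -0.037], TCP at [0.25, -0.627, 0.248] pointing down, gripper open.
Joint ranges: [-2.63, 2.63], [-0.94, 2.18], [0.31, 2.57], [-1.31, 4.45], [0, 2.66], [-2.55, 2.55]. Speed limits (rad/s): [2.57, 2.57, 3.14, 3.14, 3.14, 3.14].

## Interface

Orientations are given as a 3x3 rotation matrix whose columns are the frame's x, y, z axes.
In Python, from bench import * gives the robot as it stands.
- The arm moves only by the shell command python3 -m crank 'ROWS' [FORCE]. ROWS is JSON, a list of rows, each a list of 7 numbers: the turn, a rotation vector about the world's x, y, z in rad, then the shift along the world's x, y, z in cm, then the finger opening in cm, from 0 to 8.54. In form: [[rx, ry, rz, x, y, z, hand], ...]. A call has exactly 8 rows; each row is the pose to reach, as a shift and turn from the pose commanded when the call began; what a row does not reach only later rows make up. A row lasts 1/10 s, in which the tool goes at most 50 mm and 8.59 degrees, less where a joint would pass 70% of its speed; a pose out of reach is approached as far as the arm can. A call with a gripper value outside its range is refused whole. The fingers move at their own pace and stop on an object; FORCE is the grip in N (left out, the last holds). Time passes only in rows, so rows that repeat a pose let the fingers close, or fill a call up. It gives the time, the measured TCP pose, the force and the opening at its end, in the units of the state.
- get_state(): the state, without advancing time (a new reading comes with each control period).
- camera(name): name is "scene" or "side" or "wrist"; returns the picture (400x640x3 uint8, red, green, blue); there is no depth.
- calibration(name): a dict with "mtx" (3x3 intrinsics, pixels), "k1" (the pictures are not rectified: a ray, as slopes to the right and down, at radius r is drawn at 1 + k1 r^2 times it, then the intrinsics apply), "extrinsics" (4x4, takes a point from world to camera coordinates). Camera axes: x right, y down, z forward; pixel columns grow to the right and rows downward; lengths in m; the calibration is good to about 2 mm. A picture is of the moment at which its call begins: read the wrist's pose just before it. calibration takes no time and is no camera call; for the wrist camera it gives the pose at the moment of the call.
- finish_job(): hands the job in, once; it reports no verdict.
Trained networks look in the newest picture that a camera, given by its name, has taken for a name from the list of things; names that differ only in an ending like _2 or _b are one class to them, and where a whole thing is asked for, a point or a joint stands for the part that bears it (a point fixed in the world has none). Each returns a list of dicts, best first, with "confidence" (0 to 1); they miss things now and then, are a little off and sometimes report something else, mostly with a low value. They report only what shows in the picture. A call takes as long as a camera call. They do not tell look-alikes from the thing itself.
- look_for(camera, name): "bbox" ([left, top, right, bottom] in pixels, round what is visible of it).
- tip_of(camera, name): "centre" ([row, column] in pixels: a listed point, or the origin of a listed thing).
The state is a dict: "clock": time; "qpos": joint angles; "qvel": joint speeds; "joint_torque": joint torques, N m; "tool_pos": TCP position; "ee_rot": TCP orientation; "force": force on the tool from outside, world axes, zero at the start; "torque": the same for the moment, N m; "grip_width": finger opening in m.
Only numpy, scipy, OpenCV 4.12 (cv2) and the standard library are available. Lean on these libraries where they do the work, as an engineer would, in place of code of your own. Each camera call takes 0.05 s, during which the arm holds its last target. There are 200 camera calls.

## Task

Lift the blue spacer comb out of its stand and lower it over the five red sample panels in the rack so that every panel slips into its own gap and the comb sits fully home; feel for the gaps with light pressure (never more than 25 N), because the panels are clamped a few millimetres off the rack's middle. Then slide the orange keeper all the way over the comb's end and let go, leaving the other things on the bench where they are.

Things in the scene. Friction and masses are not known exactly. Their poses are not given: they have to be found in the camera images.
- comb: Loose blue spacer comb, 0.13 to 0.25 kg. Origin: its middle, level with the tooth tips; y along the comb, z up; alike end for end. Six teeth 11 wide (y), 14 thick (x), 22 long (z 0 to 22), pitch 16, leave five gaps 5 wide at y = -32, -16, 0, 16, 32. Spine above: 120 long (y -60 to 60), 14 thick, z 22 to 34. Starts upright in the stand, tooth tips 8 above the bench.
- comb_grip (a point): Where to hold the comb: on the white upright grip on the middle of its spine, 58 above the comb's origin (tooth tips). The grip is 14 thick along the comb's x, 24 along y, and stands from z 34 to 74; hold it across its thickness (x).
- stand: Grey fixed trough that holds the comb upright. Origin under its middle on the bench, y along its length, z up. Inside 18 (x) by 100 (y), floor 8 above the bench; outside 28 x 110, 22 high; foot plate 70 x 130, 4 thick.
- rack: Fixed panel rack; place and yaw vary. Origin on the bench under the nominal middle panel; z up, y across the panels towards the keeper end. Base 114 (x) by 205 (y -75 to 130), 12 high. With the comb home its gap roofs rest on the panel edges, its origin is 83 above the rack's and within 7 of it along the rack's y (one panel off is wrong); x within 20 of the middle is good.
- panels (a point): Fixed point of the rack, 105 above its origin: nominal middle of the five red panels' top edges. Panels are 3 thick (y), 80 long (x -40 to 40), stand in a black sprung foot (they give about 1 per 3 N pressed down, 6 at most), nominally at y = -32, -16, 0, 16, 32 (pitch exact). The pack is clamped up to 6 either way along the rack's y, a shift NOT in this reading: feel or look for it.
- keeper (a joint): How far the sliding keeper is pushed over the comb, m: 0 to 0.004 at the start (open), 0.036 shut. It slides level along the rack's -y with about 3 N of friction and stays where left. Its steel tongue, 16 wide, 8 thick, has its underside 119 above the bench, tip at rack y = 78 mm minus the joint value; it passes 2 over the spine of a comb that is home and strikes one that is not.
- keeper_grip (a point): Grip point of the keeper: on the orange upright tab, 149 above the bench, at rack x = 0, y = 108 mm minus the joint value. The tab is 14 thick along the rack's x, 22 along y, and stands from 127 to 165 above the bench; hold it across its thickness (x) or push it along.
- gauge: Bystander, leave alone: handheld blue and black measuring gauge, 150 x 75 x 28. Origin under its middle.
- driver: Bystander, leave alone: screwdriver with a red handle, lying. Origin under its middle.
- tin: Bystander, leave alone: small paint tin, 80 across, 100 high. Origin under its middle.
- jar: Bystander, leave alone: small jar, 56 across, 70 high. Origin under its middle.
- block: Bystander, leave alone: bare steel block 60 x 40 x 30. Origin under its middle.
- lamp: Bystander, leave alone: yellow hand lamp, lying, about 150 long, 28 high. Origin under its middle.
- cup: Bystander, leave alone: steel cup, 76 across, 90 high. Origin under its middle.
There are look-alikes about, which are no part of the job. Leave any brown or pink look-alike of the comb alone.

How it is judged:
On the way, in this order (a step that is already met when the one before it is completed fails the run):
1. the comb is lifted clear of its stand (z of comb in the frame of stand above 0.05 m), for 0.1 s.
2. the comb is fully home over the panels with the keeper still open (z of comb in the frame of rack between 0.076 and 0.0855 m and y of comb in the frame of rack between -0.0085 and 0.0085 m and x of comb in the frame of rack between -0.02 and 0.02 m and angle between the y axis of comb and the y axis of rack, either way round below 0.12 rad and angle between comb's own z axis and vertical below 0.05 rad and value of joint keeper below 0.01 m), for 0.2 s.
At the end, for the whole second after the job is handed in: The comb rests released and still on the panels, every panel in its own gap: origin 76 to 85.5 mm above the rack's origin, within 8.5 mm of its middle along y and 20 mm along x, upright within 0.05 rad and along the rack within 0.12 rad; the keeper is pushed at least 31 mm over the comb (z of comb in the frame of rack between 0.076 and 0.0855 m and y of comb in the frame of rack between -0.0085 and 0.0085 m and x of comb in the frame of rack between -0.02 and 0.02 m and angle between the y axis of comb and the y axis of rack, either way round below 0.12 rad and angle between comb's own z axis and vertical below 0.05 rad and value of joint keeper above 0.031 m and linear speed of comb below 0.01 m/s and contact force between the fingers and comb below 0.1 N); the robot touches nothing.
It fails at once if the comb is pressed on the rack, its panels or its keeper with more than 25 N (contact force between comb and rack above 25 N).
It fails at once if a bystander is moved more than 30 mm (distance of any of gauge, driver, tin, jar, block, lamp, cup from where it was at the start of the episode above 0.03 m).
It also fails if it takes over 61 s, if anything falls off the work surface, if the arm or the gripper's body presses on something with over 40 N, if the wrist force passes 120 N, or if a joint passes its speed limit or range.

## Working session

There is one attempt and no reset: what is moved stays moved. The work goes in short steps, Python scripts to look and compute and a shell command to move; the robot and the scene stay as the last step left them, time stands still between calls to the robot, and variables do not carry over. Pictures are saved under pics/ and viewed, about 8 in all and at most 12, crops included, and the job is handed in when it is done.

```bash
ls; mkdir -p pics
python3 - <<'E'
from bench import *
import cv2,numpy as np
s=get_state();print(s['clock'],s['tool_pos'],s['force'],s['grip_width'])
a=camera("scene");b=camera("side")
cv2.imwrite("pics/s1.png",a[:,:,::-1]);cv2.imwrite("pics/d1.png",b[:,:,::-1])
for c in("scene","side"):
  k=calibration(c);print(c,np.round(k['mtx'],1).tolist(),k['k1'],np.round(k['extrinsics'],3).tolist())
  for n in("comb","comb_grip","stand","rack","panels","keeper_grip"):
    print(n,[(np.round(d['centre']).tolist(),round(d['confidence'],2)) for d in tip_of(c,n)][:4])
E
```

```text
pics
0.0 [ 0.24937511 -0.6264931   0.2469538 ] [0.36876186 0.57306308 0.61752322] 0.085289983770291
scene [[451.6, 0.0, 322.6], [0.0, 451.6, 199.0], [0.0, 0.0, 1.0]] -0.018717920561497056 [[-0.042, 0.999, -0.01, 0.011], [0.807, 0.028, -0.59, -0.401], [-0.589, -0.033, -0.807, 1.733], [0.0, 0.0, 0.0, 1.0]]
comb [([242.0, 239.0], 0.89), ([209.0, 201.0], 0.6), ([204.0, 262.0], 0.58)]
comb_grip [([231.0, 232.0], 0.63), ([191.0, 260.0], 0.58), ([199.0, 196.0], 0.58)]
stand [([206.0, 261.0], 0.95)]
rack [([210.0, 373.0], 0.7)]
panels [([186.0, 372.0], 0.87), ([172.0, 453.0], 0.7)]
keeper_grip [([188.0, 414.0], 0.48), ([274.0, 276.0], 0.21)]
side [[483.3, 0.0, 316.1], [0.0, 483.3, 200.5], [0.0, 0.0, 1.0]] -0.10399638571297269 [[-0.811, -0.585, -0.021, 0.48], [-0.41, 0.593, -0.693, 0.306], [0.417, -0.553, -0.721, 1.426], [0.0, 0.0, 0.0, 1.0]]
comb [([194.0, 362.0], 0.73), ([171.0, 339.0], 0.69), ([164.0, 378.0], 0.51), ([240.0, 269.0], 0.16)]
comb_grip [([184.0, 360.0], 0.65), ([157.0, 338.0], 0.63), ([257.0, 300.0], 0.56), ([154.0, 381.0], 0.54)]
stand [([193.0, 360.0], 0.76), ([202.0, 277.0], 0.73)]
rack [([259.0, 303.0], 0.79)]
panels [([237.0, 302.0], 0.63), ([180.0, 294.0], 0.27)]
keeper_grip [([242.0, 269.0], 0.55)]
```

View pics/s1.png

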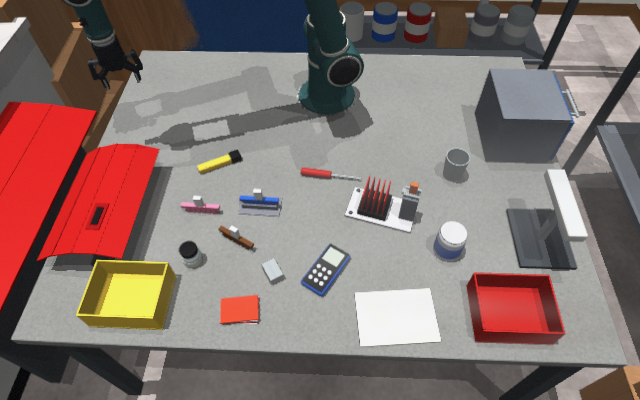

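View pics/d1.png

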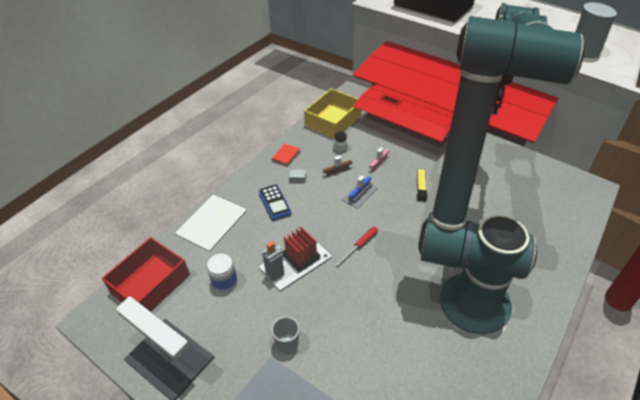

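The scene picture shows three comb look-alikes: pink (201,207), brown (237,237) and blue in its grey trough (260,203). I choose the blue one. The rack is at (380,205), with the keeper at its right end, (411,190). In the side picture the blue comb is at (360,188) and the rack at (300,255).

```bash
cat > h.py <<'E'
from bench import *
import cv2,numpy as np
def ray(k,row,col):
    d=np.array([k['k1'],0,0,0,0.])
    # forward model x*(1+k1 r^2) is OpenCV's
    u=cv2.undistortPoints(np.array([[[col,row]]],float),np.array(k['mtx']),d)[0,0]
    E=np.array(k['extrinsics']);R=E[:3,:3];o=-R.T@E[:3,3]
    v=R.T@np.array([u[0],u[1],1]);return o,v/np.linalg.norm(v)
def tri(*obs):
    A=np.zeros((3,3));b=np.zeros(3)
    for k,r,c in obs:
        o,v=ray(k,r,c);P=np.eye(3)-np.outer(v,v);A+=P;b+=P@o
    return np.linalg.solve(A,b)
def atz(k,r,c,z):
    o,v=ray(k,r,c);return o+v*(z-o[2])/v[2]
def proj(k,p):
    E=np.array(k['extrinsics']);d=np.array([k['k1'],0,0,0,0.])
    return cv2.projectPoints(np.array(p,float).reshape(-1,3),cv2.Rodrigues(E[:3,:3])[0],E[:3,3],np.array(k['mtx']),d)[0][:,0]
E
python3 - <<'E'
from h import *
a=calibration("scene");b=calibration("side")
for n,z,p,q in(("comb_grip",.066,(191,260),(184,360)),("panels",.105,(186,372),(237,302)),("keeper",.149,(188,414),(242,269))):
    print(n,tri((a,*p),(b,*q)).round(3),atz(a,*p,z).round(3),atz(b,*q,z).round(3))
print(atz(a,206,261,0))
im=cv2.imread("pics/s1.png")
h=cv2.cvtColor(im,cv2.COLOR_BGR2HSV)
m=cv2.inRange(h,(105,120,60),(130,255,255));m[:180]=0;m[220:]=0;m[:,:235]=0;m[:,285:]=0
ys,xs=np.nonzero(m);l,r=xs.min(),xs.max();print(l,ys[xs==l].mean(),r,ys[xs==r].mean(),len(xs))
print(atz(a,ys[xs==l].mean(),l,.036),atz(a,ys[xs==r].mean(),r,.036))
s=get_state();print(s['ee_rot'].round(2).tolist())
k=calibration("wrist");E=k['extrinsics'];R=E[:3,:3];print((-R.T@E[:3,3]).round(3),R.round(2).tolist(),k['mtx'])
cv2.imwrite("pics/c1.png",cv2.resize(im[160:260,170:440],None,fx=2.9,fy=2.9,interpolation=cv2.INTER_CUBIC))
E
```

```text
comb_grip [ 0.524 -0.177  0.066] [ 0.522 -0.18   0.066] [ 0.525 -0.173  0.066]
panels [0.525 0.16  0.108] [0.521 0.158 0.105] [0.527 0.16  0.105]
keeper [0.566 0.268 0.16 ] [0.559 0.272 0.149] [0.572 0.259 0.149]
[ 0.53127989 -0.18376442  0.        ]
240 197.5 278 199.0 219
[ 0.52657529 -0.24561257  0.036     ] [ 0.52823762 -0.12687428  0.036     ]
[[0.37, -0.93, 0.0], [-0.93, -0.37, -0.0], [0.0, -0.0, -1.0]]
[ 0.316 -0.603  0.375] [[0.37, -0.93, 0.0], [-0.89, -0.35, 0.28], [-0.26, -0.1, -0.96]] [[323.84207415   0.         322.39663466]
 [  0.         323.84207415 203.76521542]
 [  0.           0.           1.        ]]
```

View pics/c1.png

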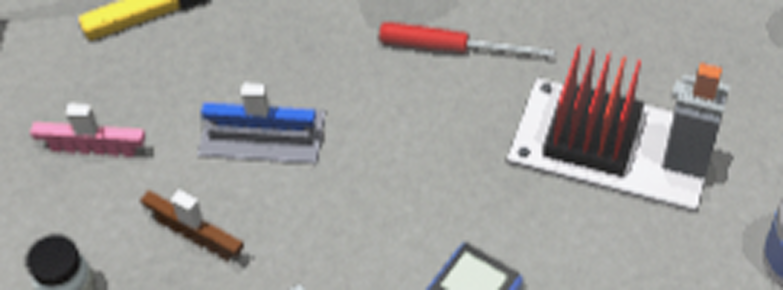

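Blue comb confirmed: at crop (255,115) it sits in the grey trough, while the pink and brown ones lie bare. I'm moving above it to look with the wrist camera.

```bash
python3 -m crank '[[0,0,0.14,2.6,4.2,0,8.5],[0,0,0.29,5.2,8.4,0,8.5],[0,0,0.44,7.8,12.6,0,8.5],[0,0,0.59,10.4,16.8,0,8.5],[0,0,0.74,13,21,0,8.5],[0,0,0.89,15.6,25.2,0,8.5],[0,0,1.04,18.2,29.4,0,8.5],[0,0,1.18,20.8,33.6,0,8.5]]' 60
python3 -m crank '[[0,0,0,2.4,4,-1.5,8.5],[0,0,0,4.8,8,-3,8.5],[0,0,0,6.7,11.2,-4.7,8.5],[0,0,0,6.7,11.2,-4.7,8.5],[0,0,0,6.7,11.2,-4.7,8.5],[0,0,0,6.7,11.2,-4.7,8.5],[0,0,0,6.7,11.2,-4.7,8.5],[0,0,0,6.7,11.2,-4.7,8.5]]'
python3 - <<'E'
from h import *
k=calibration("wrist");w=camera("wrist");s=get_state()
print(s['clock'],s['tool_pos'],s['ee_rot'].round(3).tolist(),s['force'])
cv2.imwrite("pics/w1.png",w[:,:,::-1])
for n in("comb_grip","comb","stand"):
  for d in tip_of("wrist",n)[:3]:
    r,c=d['centre'];print(n,np.round([r,c]),round(d['confidence'],2),atz(k,r,c,{"comb_grip":.066,"comb":.008,"stand":0}[n]).round(4))
E
```

```text
clock: 1.5
tool_pos: [0.4584, -0.2894, 0.2487]
ee_rot: [[1.0, -0.006, 0.001], [-0.006, -1.0, -0.001], [0.001, 0.001, -1.0]]
force: [0.4, -1.0, 0.7]
grip_width: 0.0852
clock: 2.3
tool_pos: [0.5245, -0.1804, 0.202]
ee_rot: [[1.0, -0.014, 0.001], [-0.014, -1.0, -0.001], [0.001, 0.001, -1.0]]
force: [-0.8, 0.2, 0.3]
grip_width: 0.0851
2.35 [ 0.52449583 -0.18030337  0.20196816] [[1.0, -0.014, 0.001], [-0.014, -1.0, -0.001], [0.001, 0.001, -1.0]] [-0.94446927  0.36192835  0.46057839]
comb_grip [254. 476.] 0.97 [ 0.6607 -0.2361  0.066 ]
comb_grip [210. 326.] 0.61 [ 0.5287 -0.1933  0.066 ]
comb [334. 353.] 0.97 [ 0.5587 -0.3635  0.008 ]
comb [192. 328.] 0.8 [ 0.5314 -0.1925  0.008 ]
comb [235. 451.] 0.76 [ 0.6611 -0.241   0.008 ]
stand [186. 330.] 0.78 [ 0.533  -0.1876  0.    ]
```

View pics/w1.png

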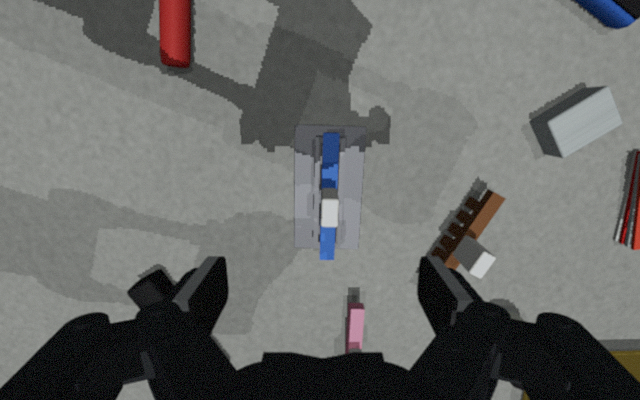

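The wrist picture shows the blue comb in its trough, spine ends at (331,133) and (327,259) and grip at (330,212). The brown one is at (470,235) and the pink at (355,325).

Run:
```python
from h import *
k=calibration("wrist");im=cv2.imread("pics/w1.png");h=cv2.cvtColor(im,cv2.COLOR_BGR2HSV)
m=cv2.inRange(h,(105,120,40),(130,255,255));m[:, :300]=0;m[:,360:]=0;m[:120]=0;m[270:]=0
for r in(136,140,150,170,185,232,245,255,258): 
  xs=np.nonzero(m[r])[0];print(r,xs.min(),xs.max(),[atz(k,r,c,.042)[:2].round(4).tolist() for c in(xs.min()-.5,xs.max()+.5)])
ys=np.nonzero(m.any(1))[0];print(ys.min(),ys.max(),atz(k,ys.min()-.5,331,.042),atz(k,ys.max()+.5,328,.036),atz(k,ys.max()+.5,328,.03))
w=cv2.inRange(h,(0,0,140),(180,40,255));w[:,:310]=0;w[:,350:]=0;w[:185]=0;w[235:]=0
ys,xs=np.nonzero(w);print(xs.min(),xs.max(),ys.min(),ys.max(),atz(k,212,(xs.min()+xs.max())/2,.082),atz(k,212,(xs.min()+xs.max())/2,.074))
```

```text
136 323 339 [[0.526, -0.1324], [0.5407, -0.1326]]
140 323 338 [[0.5259, -0.1358], [0.5399, -0.136]]
150 323 338 [[0.5258, -0.1445], [0.5399, -0.1447]]
170 321 337 [[0.5238, -0.1622], [0.539, -0.1624]]
185 322 336 [[0.5245, -0.176], [0.538, -0.1761]]
232 320 334 [[0.5219, -0.2213], [0.5361, -0.2215]]
245 320 333 [[0.5217, -0.2346], [0.5351, -0.2348]]
255 320 333 [[0.5215, -0.245], [0.535, -0.2452]]
258 320 333 [[0.5215, -0.2482], [0.535, -0.2484]]
133 259 [ 0.5333758  -0.12951757  0.042     ] [ 0.52976771 -0.25280462  0.036     ] [ 0.52984212 -0.25571475  0.03      ]
310 349 185 234 [ 0.53076371 -0.18900531  0.082     ] [ 0.53091381 -0.19153765  0.074     ]
```

```bash
python3 -c "
import bench;print([n for n in dir(bench) if n[0]!='_'],getattr(bench,'finger_overhang',None))"
python3 -m crank '[[0,0,-0.03,0.6,-0.95,-3,8.5],[0,0,-0.03,0.6,-0.95,-7,8.5],[0,0,-0.03,0.6,-0.95,-11,8.5],[0,0,-0.03,0.6,-0.95,-13.6,8.5],[0,0,-0.03,0.6,-0.95,-13.6,8.5],[0,0,-0.03,0.6,-0.95,-13.6,5],[0,0,-0.03,0.6,-0.95,-13.6,2],[0,0,-0.03,0.6,-0.95,-13.6,0.5]]' 80
python3 -m crank '[[0,0,0,0,0,0,0.5],[0,0,0,0,0,0,0.5],[0,0,0,0,0,0,0.5],[0,0,0,0,0,0,0.5],[0,0,0,0,0,0,0.5],[0,0,0,0,0,0,0.5],[0,0,0,0,0,0,0.5],[0,0,0,0,0,0.2,0.5]]'
```

```text
['MotionError', 'calibration', 'camera', 'finger_overhang', 'finish_job', 'get_state', 'look_for', 'tip_of'] 0.017
clock: 3.3
tool_pos: [0.5325, -0.1894, 0.0677]
ee_rot: [[0.999, -0.042, 0.004], [-0.042, -0.999, -0.002], [0.004, 0.001, -1.0]]
force: [0.1, 0.0, 0.0]
grip_width: 0.0433
clock: 4.1
tool_pos: [0.5305, -0.1886, 0.0673]
ee_rot: [[0.999, -0.042, -0.0], [-0.042, -0.999, 0.0], [-0.0, -0.0, -1.0]]
force: [0.5, 0.7, -2.3]
grip_width: 0.0128
```

```bash
python3 -m crank '[[0,0,0,0,0,1.5,0.5],[0,0,0,0,0,3.5,0.5],[0,0,0,0,0,6,0.5],[0,0,0,0,0,9,0.5],[0,0,0,0,0,12,0.5],[0,0,0,0,0,15,0.5],[0,0,0,0,0,18,0.5],[0,0,0,0,0,18,0.5]]'
python3 - <<'E'
from h import *
k=calibration("scene")
p=atz(k,215.2,346.6,.012);q=atz(k,231.7,410.3,.012);r=atz(k,160+80/2.9,170+540/2.9,.012);print(p,q,r,np.linalg.norm(q-p),np.linalg.norm(r-p))
d=(q-p);print("yaw",-np.arctan2(d[0],d[1])); d=p-r;print("yaw",np.arctan2(d[1],d[0]))
y=(q-p)/np.linalg.norm(q-p);x=np.array([y[1],-y[0],0]);print("origin",p-57*.001*x+.075*y, q-.057*x-.130*y,r+.057*x+.075*y)
print(get_state()['force'])
E
```

```text
clock: 4.9
tool_pos: [0.5331, -0.1897, 0.2533]
ee_rot: [[0.999, -0.042, 0.009], [-0.042, -0.999, -0.004], [0.009, 0.003, -1.0]]
force: [0.9, 0.2, -1.4]
grip_width: 0.0129
[0.56499059 0.08632636 0.012     ] [0.61792952 0.27735266 0.012     ] [0.45684637 0.11599226 0.012     ] 0.19822607544148027 0.11213936691163144
yaw -0.270344465820661
yaw -0.2677320202328394
origin [0.53009064 0.17382489 0.012     ] [0.52828157 0.16729701 0.012     ] [0.53180582 0.17304557 0.012     ]
[ 0.94617729  0.16429337 -1.35670283]
```

```bash
python3 -m crank '[[0,0,-0.06,-0.5,4.8,0,0.5],[0,0,-0.12,-1,9.6,0,0.5],[0,0,-0.18,-1.5,14.4,0,0.5],[0,0,-0.23,-2,19.2,0,0.5],[0,0,-0.23,-2.5,24,0,0.5],[0,0,-0.23,-2.7,27.4,0,0.5],[0,0,-0.23,-2.7,27.4,0,0.5],[0,0,-0.23,-2.7,27.4,0,0.5]]'
python3 - <<'E'
from h import *
k=calibration("wrist");s=get_state();w=camera("wrist")
print(s['tool_pos'],s['ee_rot'].round(3).tolist(),s['force'])
cv2.imwrite("pics/w2.png",w[:,:,::-1])
np.save("k2.npy",k,allow_pickle=True)
for n,z in(("panels",.105),("keeper_grip",.149),("rack",0)):
  for d in tip_of("wrist",n)[:2]: print(n,np.round(d['centre']),round(d['confidence'],2),atz(k,*d['centre'],z).round(4))
E
```

```text
clock: 5.7
tool_pos: [0.5026, 0.0858, 0.2461]
ee_rot: [[0.964, -0.266, -0.002], [-0.266, -0.964, -0.001], [-0.002, 0.001, -1.0]]
force: [-0.4, -0.5, -2.3]
grip_width: 0.0129
[0.50258678 0.0858333  0.24611535] [[0.964, -0.266, -0.002], [-0.266, -0.964, -0.001], [-0.002, 0.001, -1.0]] [-0.4465364  -0.45188169 -2.29332954]
panels [ 92. 325.] 0.95 [0.5272 0.1652 0.105 ]
rack [ 97. 325.] 0.72 [0.5285 0.1651 0.    ]
rack [168. 540.] 0.2 [0.7505 0.0221 0.    ]
```

View pics/w2.png

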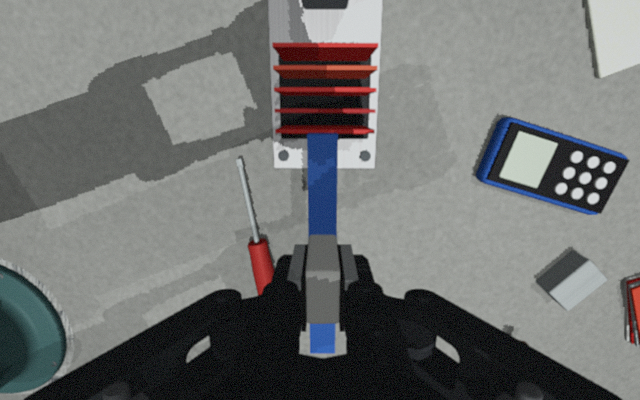

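The comb in hand is aligned with the rack: spine end at row 134, cols 307–338. The five panel edges are at rows 131, 112, 91, 69 and 46, and the near edge of the base is at row 167. The driver, gauge and block are clear.

Run:
```python
from h import *
k=np.load("k2.npy",allow_pickle=True).item();im=cv2.imread("pics/w2.png").astype(int)
th=-0.268;y=np.array([-np.sin(th),np.cos(th)]);x=np.array([np.cos(th),np.sin(th)])
t=np.array([.50258678,.0858333])
f=lambda r,c,z:(lambda p:(round(float((p-t)@x)*1000,1),round(float((p-t)@y)*1000,1)))(atz(k,r,c,z)[:2])
for c in(292,298,350,356):
  red=im[30:142,c,2]-(im[30:142,c,0]+im[30:142,c,1])/2
  on=red>60;e=np.nonzero(np.diff(on.astype(int)))[0]+30.5
  print(c,[(r,f(r,c,.105)) for r in e])
  print('  R',im[125:136,c,2].tolist(),im[85:97,c,2].tolist())
b=im[:,:,0]-im[:,:,2]
for c in(315,322,330): 
  e=np.nonzero(np.diff((b[120:235,c]>50).astype(int)))[0]+120.5;print('blue',c,e,[f(r,c,.2461-.0587+.034) for r in e])
for r in(150,180,210):
  e=np.nonzero(np.diff((b[r,290:350]>50).astype(int)))[0]+290.5;print('bluex',r,e,[f(r,c,.2461-.0247) for c in e])
g=im.min(2)
for r in(30,100,145,155):
  e=np.nonzero(np.diff((g[r,255:400]>150).astype(int)))[0]+255.5;print('base',r,e,[f(r,c,.012) for c in e])
for c in(300,345): e=np.nonzero(np.diff((g[145:190,c]>150).astype(int)))[0]+145.5;print('basey',c,e,[f(r,c,.012) for r in e])
```

```text
292 [(np.float64(42.5), (-21.9, 118.4)), (np.float64(47.5), (-22.0, 115.0)), (np.float64(54.5), (-22.1, 110.0)), (np.float64(55.5), (-22.2, 109.3)), (np.float64(64.5), (-22.3, 102.9)), (np.float64(69.5), (-22.4, 99.3)), (np.float64(86.5), (-22.8, 86.9)), (np.float64(92.5), (-22.9, 82.5)), (np.float64(93.5), (-22.9, 81.7)), (np.float64(94.5), (-22.9, 81.0)), (np.float64(108.5), (-23.2, 70.4)), (np.float64(112.5), (-23.3, 67.3)), (np.float64(125.5), (-23.6, 57.2)), (np.float64(132.5), (-23.7, 51.7))]
  R [48, 67, 81, 86, 101, 120, 121, 113, 89, 40, 15] [24, 61, 117, 142, 151, 143, 121, 75, 63, 63, 56, 32]
298 [(np.float64(42.5), (-17.4, 118.4)), (np.float64(47.5), (-17.4, 114.9)), (np.float64(53.5), (-17.5, 110.7)), (np.float64(55.5), (-17.6, 109.3)), (np.float64(64.5), (-17.7, 102.9)), (np.float64(70.5), (-17.8, 98.6)), (np.float64(86.5), (-18.1, 86.9)), (np.float64(92.5), (-18.2, 82.4)), (np.float64(108.5), (-18.4, 70.3)), (np.float64(112.5), (-18.5, 67.3)), (np.float64(125.5), (-18.7, 57.2)), (np.float64(133.5), (-18.9, 50.8))]
  R [53, 68, 79, 89, 109, 119, 124, 115, 78, 33, 20] [1
[... 1249 characters left out ...]
 [(-5.7, 22.1), (7.5, 22.1)]
base 30 [305.5 382.5 384.5 385.5 386.5 387.5 389.5 390.5 392.5 397.5] [(-16.1, 147.1), (61.6, 147.0), (63.6, 147.0), (64.6, 147.0), (65.6, 147.0), (66.6, 147.0), (68.7, 147.0), (69.7, 147.0), (71.7, 147.0), (76.8, 147.0)]
base 100 [272.5 273.5 368.5 377.5] [(-52.3, 79.6), (-51.2, 79.6), (49.8, 79.3), (59.4, 79.3)]
base 145 [272.5 281.5 337.5 375.5] [(-54.4, 32.1), (-44.4, 32.1), (17.3, 32.0), (59.2, 31.9)]
base 155 [273.5 277.5 288.5 305.5 336.5 359.5 369.5 375.5] [(-53.7, 21.1), (-49.3, 21.1), (-37.0, 21.1), (-18.1, 21.0), (16.3, 20.9), (41.9, 20.9), (53.0, 20.9), (59.7, 20.9)]
basey 300 [147.5 168.5] [(-24.1, 29.3), (-24.6, 5.9)]
basey 345 [168.5] [(26.0, 5.8)]
```

Measured in the tool frame along the rack's y: panel middle at +85.0 mm, comb middle at −1.2 mm, pack shift about +4 mm. So I go +86.2 mm along y and +1.9 mm along x, holding the tips just above the panels.

```bash
python3 -m crank '[[0,0,0,0.7,2.2,0,0.5],[0,0,0,1.4,4.6,0,0.5],[0,0,0,2.1,7,-1,0.5],[0,0,0,2.46,8.26,-3,0.5],[0,0,0,2.46,8.26,-5,0.5],[0,0,0,2.46,8.26,-6.6,0.5],[0,0,0,2.46,8.26,-6.6,0.5],[0,0,0,2.46,8.26,-6.6,0.5]]'
python3 - <<'E'
from h import *
k=calibration("wrist");s=get_state();w=camera("wrist")
p=s['tool_pos'];print(p,s['ee_rot'].round(3).tolist(),s['force'])
th=-.268;y=np.array([-np.sin(th),np.cos(th)]);x=np.array([np.cos(th),np.sin(th)])
d=p[:2]-np.array([.50258678,.0858333]);print("moved x,y mm",d@x*1000,d@y*1000)
cv2.imwrite("pics/w3.png",w[:,:,::-1])
E
```

```text
clock: 6.7
tool_pos: [0.5283, 0.167, 0.1812]
ee_rot: [[0.963, -0.27, -0.001], [-0.27, -0.963, -0.0], [-0.001, 0.001, -1.0]]
force: [0.3, 0.2, -1.3]
grip_width: 0.0128
[0.52834693 0.166994   0.1811597 ] [[0.963, -0.27, -0.001], [-0.27, -0.963, -0.0], [-0.001, 0.001, -1.0]] [ 0.26025832  0.21552043 -1.25557806]
moved x,y mm 3.3489527255622513 85.08483867314006
```

View pics/w3.png

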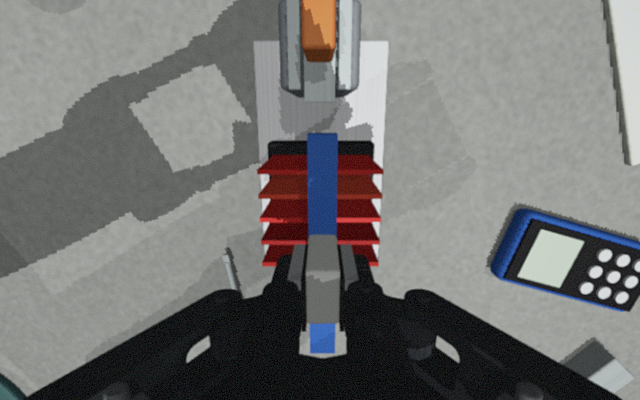

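The picture shows the comb centred over the panels (cols 307–338). The keeper is open above it (tab at 320,30) and the panel edges are at rows ~171–264. I'll measure them again here.

Run:
```python
from h import *
k=calibration("wrist");im=cv2.imread("pics/w3.png").astype(int);s=get_state();t=s['tool_pos'][:2];R=s['ee_rot']
x=R[:2,0];y=-R[:2,1]
f=lambda r,c,z:(lambda p:(round(float((p-t)@x)*1000,1),round(float((p-t)@y)*1000,1)))(atz(k,r,c,z)[:2])
for c in(280,290,300,350,360):
  red=im[150:275,c,2]-(im[150:275,c,0]+im[150:275,c,1])/2
  e=np.nonzero(np.diff((red>60).astype(int))<0)[0]+150.5
  print(c,[(float(r),f(r,c,.105)[1]) for r in e])
b=im[:,:,0]-im[:,:,2]
z=s['tool_pos'][2]-.0587+.034
for c in(315,322,330):
  e=np.nonzero(np.diff((b[120:370,c]>50).astype(int)))[0]+120.5;print('blue',c,e,[f(r,c,z) for r in e])
for r in(150,200):
  e=np.nonzero(np.diff((b[r,290:350]>50).astype(int)))[0]+290.5;print('bluex',r,[f(r,c,z) for c in e])
print(im[205:225,285,2].tolist())
g=im.min(2)
for r in(50,80,120): e=np.nonzero(np.diff((g[r,245:400]>150).astype(int)))[0]+245.5;print('base',r,[f(r,c,.012) for c in(e[0],e[-1])])
for c in(262,270,370): e=np.nonzero(np.diff((g[20:100,c]>150).astype(int)))[0]+20.5;print('basey130',c,[f(r,c,.012) for r in e])
```

```text
280 [(157.5, 40.6), (175.5, 29.1), (207.5, 7.7), (223.5, -3.4), (230.5, -8.4), (247.5, -20.8), (250.5, -23.0), (253.5, -25.2), (255.5, -26.7)]
290 [(160.5, 38.7), (162.5, 37.4), (176.5, 28.4), (189.5, 19.9), (202.5, 11.1), (222.5, -2.7), (226.5, -5.6), (249.5, -22.3), (251.5, -23.7)]
300 [(157.5, 40.5), (159.5, 39.3), (162.5, 37.4), (166.5, 34.8), (175.5, 29.0), (183.5, 23.8), (187.5, 21.2), (191.5, 18.5), (199.5, 13.1), (207.5, 7.7), (222.5, -2.7), (243.5, -17.8)]
350 [(175.5, 29.0), (179.5, 26.4), (186.5, 21.8), (204.5, 9.7), (223.5, -3.5), (243.5, -17.9)]
360 [(166.5, 34.8), (176.5, 28.4), (223.5, -3.5), (233.5, -10.6), (246.5, -20.1), (248.5, -21.6), (252.5, -24.5)]
blue 315 [133.5 233.5 323.5 352.5] [(-2.2, 58.8), (-2.6, 9.8), (-3.0, -42.8), (-3.1, -61.9)]
blue 322 [133.5 233.5 322.5 352.5] [(1.0, 58.8), (0.9, 9.8), (0.9, -42.1), (0.8, -61.9)]
blue 330 [133.5 233.5 322.5 352.5] [(4.6, 58.8), (4.9, 9.8), (5.2, -42.1), (5.4, -61.9)]
bluex 150 [(-6.2, 51.3), (8.2, 51.3)]
bluex 200 [(-6.1, 27.2), (8.0, 27.2)]
[83, 86, 79, 84, 83, 85, 84, 82, 88, 85, 85, 81, 95, 111, 116, 139, 181, 158, 98, 67]
base 50 [(-55.9, 118.4), (32.6, 118.3)]
base 80 [(-55.5, 94.6), (63.5, 94.5)]
base 120 [(-63.6, 61.1), (56.5, 61.0)]
basey130 262 [(-49.3, 125.0), (-50.1, 108.6), (-50.1, 107.8), (-50.5, 100.6), (-50.5, 99.8), (-50.7, 96.6), (-50.7, 95.8), (-50.8, 94.9), (-50.8, 94.1), (-50.8, 93.3), (-50.9, 92.5), (-50.9, 91.7), (-51.0, 90.9), (-51.1, 87.6), (-51.2, 86.8)]
basey130 270 [(-42.6, 125.0), (-44.1, 90.0), (-44.1, 89.2)]
basey130 370 []
```

The comb middle is at −1.5 and the panel middle at −1.7 mm, so they're aligned within the clearance. I'm lowering to about 2.5 mm below the panel edges and checking the force.

```bash
python3 -m crank '[[0,0,0,0,0,-0.5,0.5],[0,0,0,0,0,-1,0.5],[0,0,0,0,0,-1.4,0.5],[0,0,0,0,0,-1.7,0.5],[0,0,0,0,0,-1.9,0.5],[0,0,0,0,0,-2,0.5],[0,0,0,0,0,-2.1,0.5],[0,0,0,0,0,-2.1,0.5]]'
```

```text
clock: 7.55
tool_pos: [0.5282, 0.168, 0.1602]
ee_rot: [[0.963, -0.269, -0.0], [-0.269, -0.963, -0.0], [-0.0, 0.0, -1.0]]
force: [1.1, -0.9, -1.8]
grip_width: 0.0131
```

```bash
python3 -m crank '[[0,0,0,0,0,-0.1,0.5],[0,0,0,0,0,-0.2,0.5],[0,0,0,0,0,-0.3,0.5],[0,0,0,0,0,-0.4,0.5],[0,0,0,0,0,-0.4,0.5],[0,0,0,0,0,-0.4,0.5],[0,0,0,0,0,-0.4,0.5],[0,0,0,0,0,-0.4,0.5]]'
```

```text
clock: 8.35
tool_pos: [0.5283, 0.168, 0.1563]
ee_rot: [[0.963, -0.269, 0.0], [-0.269, -0.963, 0.0], [0.0, -0.0, -1.0]]
force: [-0.3, 0.4, -1.3]
grip_width: 0.013
```

Still no upward force with the tips about 7 mm below the edges, so the panels are in the gaps. I'm continuing to about 1 mm short of home.

```bash
python3 -m crank '[[0,0,0,0,0,-0.2,0.5],[0,0,0,0,0,-0.4,0.5],[0,0,0,0,0,-0.6,0.5],[0,0,0,0,0,-0.8,0.5],[0,0,0,0,0,-1,0.5],[0,0,0,0,0,-1.2,0.5],[0,0,0,0,0,-1.3,0.5],[0,0,0,0,0,-1.3,0.5]]'
python3 -m crank '[[0,0,0,0,0,-0.05,0.5],[0,0,0,0,0,-0.1,0.5],[0,0,0,0,0,-0.15,0.5],[0,0,0,0,0,-0.2,0.5],[0,0,0,0,0,-0.2,0.5],[0,0,0,0,0,-0.2,0.5],[0,0,0,0,0,-0.2,0.5],[0,0,0,0,0,-0.2,0.5]]'
```

```text
clock: 9.15
tool_pos: [0.528, 0.1679, 0.143]
ee_rot: [[0.963, -0.269, -0.0], [-0.269, -0.963, -0.0], [-0.0, 0.0, -1.0]]
force: [-0.2, 0.6, -2.1]
grip_width: 0.0129
clock: 9.95
tool_pos: [0.5283, 0.168, 0.1415]
ee_rot: [[0.963, -0.269, 0.0], [-0.269, -0.963, 0.0], [0.0, -0.0, -1.0]]
force: [-0.1, -0.3, 0.1]
grip_width: 0.0131
```

Contact: the load is coming off the wrist at the expected height, TCP 0.1415. I'm releasing and rising.

```bash
python3 -m crank '[[0,0,0,0,0,0,1.8],[0,0,0,0,0,0,2.6],[0,0,0,0,0,0,5],[0,0,0,0,0,0,7],[0,0,0,0,0,0,8],[0,0,0,0,0,0,8],[0,0,0,0,0,0,8],[0,0,0,0,0,0,8]]'
python3 -m crank '[[0,0,0,0,0,1,8],[0,0,0,0,0,4,8],[0,0,0,0.7,2.3,8,8],[0,0,0,1.3,4.7,8,8],[0,0,0,1.3,4.7,8,8],[0,0,0,1.3,4.7,8,8],[0,0,0,1.3,4.7,8,8],[0,0,0,1.3,4.7,8,8]]'
python3 - <<'E'
from h import *
k=calibration("wrist");s=get_state();w=camera("wrist")
print(s['tool_pos'],s['force'])
for n,z in(("keeper_grip",.149),("comb_grip",.141),("comb",.083),("panels",.105)):
  for d in tip_of("wrist",n)[:2]: print(n,np.round(d['centre']),round(d['confidence'],2),atz(k,*d['centre'],z).round(4))
cv2.imwrite("pics/w4.png",w[:,:,::-1])
E
```

```text
clock: 10.75
tool_pos: [0.5282, 0.168, 0.1413]
ee_rot: [[0.963, -0.269, -0.0], [-0.269, -0.963, -0.0], [-0.0, 0.0, -1.0]]
force: [0.1, 1.3, -0.4]
grip_width: 0.0799
clock: 11.55
tool_pos: [0.5404, 0.2141, 0.2204]
ee_rot: [[0.963, -0.269, -0.002], [-0.269, -0.963, -0.001], [-0.002, 0.001, -1.0]]
force: [0.1, -0.1, 0.0]
grip_width: 0.08
[0.54044176 0.21405477 0.22035008] [ 0.07396543 -0.14834073  0.00349739]
keeper_grip [134. 324.] 0.97 [0.5573 0.2667 0.149 ]
comb_grip [284. 323.] 0.93 [0.5284 0.1656 0.141 ]
comb [250. 322.] 0.68 [0.5271 0.1659 0.083 ]
panels [262. 318.] 0.78 [0.5239 0.1664 0.105 ]
panels [248. 323.] 0.61 [0.5313 0.1764 0.105 ]
```

View pics/w4.png

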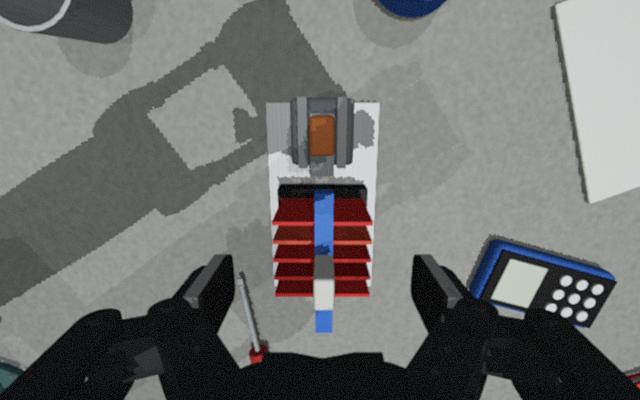

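The comb stands upright with all five panels in gaps (spine at cols 313–333). The keeper tab is centred at (322,135), in line with the tool. I'm gripping the tab next.

```bash
python3 -m crank '[[0,0,0,0.8,2.6,0,8],[0,0,0,1.5,5.25,0,8],[0,0,0,1.5,5.25,-2,8],[0,0,0,1.5,5.25,-4.5,8],[0,0,0,1.5,5.25,-6.3,8],[0,0,0,1.5,5.25,-6.5,8],[0,0,0,1.5,5.25,-6.5,8],[0,0,0,1.5,5.25,-6.5,8]]' 30
python3 -m crank '[[0,0,0,0,0,0,5],[0,0,0,0,0,0,3],[0,0,0,0,0,0,2],[0,0,0,0,0,0,1],[0,0,0,0,0,0,1],[0,0,0,0,0,0,1],[0,0,0,0,0,0,1],[0,0,0,0,0,0,1]]'
```

```text
clock: 12.6
tool_pos: [0.5571, 0.2677, 0.1576]
ee_rot: [[0.963, -0.269, 0.002], [-0.269, -0.963, 0.001], [0.002, -0.001, -1.0]]
force: [-0.3, -0.2, -0.1]
grip_width: 0.0802
clock: 13.4
tool_pos: [0.555, 0.2679, 0.1567]
ee_rot: [[0.963, -0.269, -0.002], [-0.269, -0.963, 0.0], [-0.002, 0.0, -1.0]]
force: [-5.0, 1.4, 4.1]
grip_width: 0.014
```

```bash
python3 -m crank '[[0,0,0,-0.08,-0.29,0,1],[0,0,0,-0.16,-0.58,0,1],[0,0,0,-0.24,-0.87,0,1],[0,0,0,-0.32,-1.16,0,1],[0,0,0,-0.41,-1.45,0,1],[0,0,0,-0.43,-1.54,0,1],[0,0,0,-0.43,-1.54,0,1],[0,0,0,-0.43,-1.54,0,1]]'
```

```text
clock: 14.2
tool_pos: [0.5508, 0.2532, 0.1567]
ee_rot: [[0.963, -0.269, -0.002], [-0.269, -0.963, 0.002], [-0.002, -0.001, -1.0]]
force: [-4.7, 3.0, 3.4]
grip_width: 0.0133
```

```bash
python3 -m crank '[[0,0,0,-0.08,-0.29,0,1],[0,0,0,-0.16,-0.58,0,1],[0,0,0,-0.24,-0.87,0,1],[0,0,0,-0.32,-1.16,0,1],[0,0,0,-0.41,-1.45,0,1],[0,0,0,-0.46,-1.64,0,1],[0,0,0,-0.46,-1.64,0,1],[0,0,0,-0.46,-1.64,0,1]]'
python3 -m crank '[[0,0,0,-0.03,-0.1,0,1],[0,0,0,-0.05,-0.2,0,1],[0,0,0,-0.08,-0.3,0,1],[0,0,0,-0.11,-0.4,0,1],[0,0,0,-0.11,-0.4,0,1],[0,0,0,-0.11,-0.4,0,1],[0,0,0,-0.11,-0.4,0,1],[0,0,0,-0.11,-0.4,0,1]]'
```

```text
clock: 15.0
tool_pos: [0.5462, 0.2367, 0.1567]
ee_rot: [[0.963, -0.269, -0.002], [-0.269, -0.963, 0.002], [-0.002, -0.001, -1.0]]
force: [-3.9, 2.7, 3.7]
grip_width: 0.0134
clock: 15.8
tool_pos: [0.5453, 0.2333, 0.1567]
ee_rot: [[0.963, -0.269, -0.002], [-0.269, -0.963, 0.003], [-0.002, -0.002, -1.0]]
force: [-4.8, 4.4, 2.8]
grip_width: 0.0136
```

```bash
python3 -m crank '[[0,0,0,-0.03,-0.1,0,1],[0,0,0,-0.05,-0.2,0,1],[0,0,0,-0.05,-0.2,0,1],[0,0,0,-0.05,-0.2,0,1],[0,0,0,-0.05,-0.2,0,1],[0,0,0,-0.05,-0.2,0,1],[0,0,0,-0.05,-0.2,0,1],[0,0,0,-0.05,-0.2,0,1]]'
```

```text
clock: 16.6
tool_pos: [0.5452, 0.2332, 0.1568]
ee_rot: [[0.963, -0.269, -0.0], [-0.269, -0.963, 0.006], [-0.002, -0.006, -1.0]]
force: [-3.2, 11.3, 0.7]
grip_width: 0.0135
```

The keeper is against its stop: no further travel, and the force rose to 11 N. I'm backing off 2 mm, opening, rising and checking.

```bash
python3 -m crank '[[0,0,0,0.08,0.3,0,1],[0,0,0,0.08,0.3,0,2.5],[0,0,0,0.08,0.3,0,5],[0,0,0,0.08,0.3,0,7],[0,0,0,0.08,0.3,0,8],[0,0,0,0.08,0.3,0,8],[0,0,0,0.08,0.3,0,8],[0,0,0,0.08,0.3,0,8]]'
python3 -m crank '[[0,0,0,0,0,2,8],[0,0,0,0,0,5,8],[0,0,0,0,0,8,8],[0,0,0,0,0,9,8],[0,0,0,0,0,9,8],[0,0,0,0,0,9,8],[0,0,0,0,0,9,8],[0,0,0,0,0,9,8]]'
python3 - <<'E'
from h import *
k=calibration("wrist");s=get_state();w=camera("wrist")
print(s['clock'],s['tool_pos'],s['force'])
for n,z in(("keeper_grip",.149),("comb_grip",.141)):
  for d in tip_of("wrist",n)[:2]: print(n,np.round(d['centre']),round(d['confidence'],2),atz(k,*d['centre'],z).round(4))
cv2.imwrite("pics/w5.png",w[:,:,::-1])
E
```

```text
clock: 17.4
tool_pos: [0.5466, 0.2325, 0.1562]
ee_rot: [[0.963, -0.269, 0.0], [-0.269, -0.963, 0.0], [0.0, -0.0, -1.0]]
force: [0.3, -0.2, 1.2]
grip_width: 0.0799
clock: 18.2
tool_pos: [0.5455, 0.2323, 0.2442]
ee_rot: [[0.963, -0.269, -0.003], [-0.269, -0.963, -0.001], [-0.003, 0.002, -1.0]]
force: [-0.4, -0.1, 0.4]
grip_width: 0.0798
18.2 [0.54552062 0.23228445 0.24417539] [-0.40737287 -0.09066754  0.40238735]
keeper_grip [207. 325.] 0.91 [0.5491 0.234  0.149 ]
comb_grip [292. 326.] 0.72 [0.5295 0.1628 0.141 ]
comb_grip [341. 261.] 0.45 [0.4643 0.1313 0.141 ]
```

View pics/w5.png

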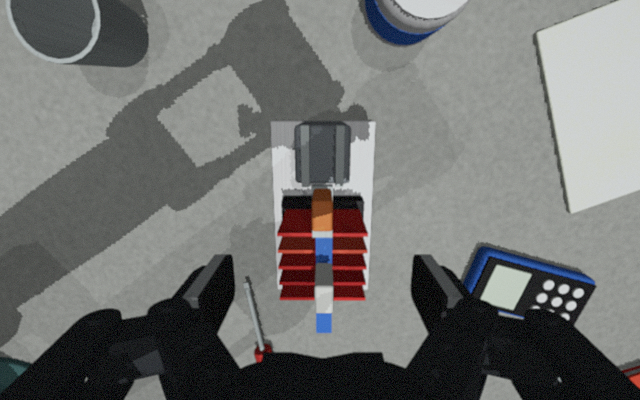

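The picture shows the keeper tab at (322,212), over the comb's end. The comb is still seated and upright (grip 323,298) and nothing is touching the tool. I'm handing in.

```bash
python3 -c "
from bench import *
print(finish_job(),get_state()['clock'])"
```

```text
the job is handed in; nothing more can be done
the job is handed in; nothing more can be done
```

I lifted the blue comb from its stand and lowered it over the five red panels until it sat home. Then I slid the orange keeper shut over its end, let go and handed the job in at about 18 s. No verdict came back.

**Panel shift:** the wrist camera put the pack about +3.4 to +4.1 mm along the rack's y. I aligned to that before lowering.

**Comb:** the readings after each lowering step, all within 2.5 N, showed no upward push until the expected home height. There the comb's weight came off the wrist. The wrist picture after release shows it upright, every panel in its own gap.

**Keeper:** by the arm it moved 36 mm and met its stop, where the force rose to 11 N. The camera put the travel at about 34 mm; both are above the 31 mm needed.

**Bystanders:** the driver and gauge, and as far as they were in view the cup and tin, looked in place in the last wrist picture. I took no final picture of the rest, and no move went near them.

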